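# Refill the counter's tin dispenser

## Task

Refill the tin dispenser: take the lid off its tube and lay it aside, push the gate at the foot of the tube fully home until its spring catch clicks behind it, and only then put all the loose round steel tins that stand on the worktop into the tube, upright, one on another. When all are in, put the lid back on flat so that it sits properly on the mouth, leaving the gate caught and the honey jar, the jam jar and the sugar shaker where they are.

Things in the scene. Friction and masses are not known exactly. Their poses are not given: they have to be found in the camera images.
- clear_patch (a point): A bare patch of worktop, about 120 mm across, between the wooden bowl and the wire stand; a handy place to lay the lid meanwhile (any other free place will do).
- dispenser: Fixed gravity dispenser: wooden base 140 x 190 x 12 mm, back board, upright aluminium tube (inner diameter 68 mm, 72 to 262 mm above the worktop, sight slit in front), flared mouth on top. Holds up to 4 tins one on another; they slide down by themselves, and through onto the base if the gate is open. Origin: underside on the tube's axis; x to the back board, the push plate is on the -y side, z up.
- mouth (a point): Centre of the tube's flared mouth, level with its rim, 276 mm above the worktop. The flare narrows from 92 mm inner diameter at the rim (100 mm outer) to 68 mm, 14 mm lower.
- gate (a joint): Steel sliding gate under the tube. 0 m: fully shut on its rigid stop; grows as it opens along the dispenser's -y, up to 0.072. Sliding friction about 5 N; the catch adds 2 to 4 N over the last 20 mm. Its top face, 70 mm above the worktop, carries the lowest tin.
- gate_push (a point): Centre of the outer face of the gate's upright push plate, 80 mm above the worktop; the plate is 50 mm wide along the dispenser's x, 8 mm thick, 58 to 96 mm above the worktop. The face looks along the dispenser's -y and is 129 mm from the tube's axis with the gate shut; push it along +y to shut the gate.
- catch (a joint): Brass spring catch beside the gate's tongue. 0 m: sprung out, at rest; pressed back up to about 0.006 while the gate's tooth passes over the last 20 mm of travel; snaps back to 0 behind the tooth when the gate has clicked home (gate within about 3 mm of 0).
- lid: Loose round wooden lid, 44 mm high: tapered plug below (64 mm diameter at the bottom, 9 mm high), flange of 104 mm diameter (9 to 14 mm above the underside), knob of 26 mm diameter (20 to 44 mm above the underside). Starts on the tube's mouth. Origin: centre of its underside, z up; seated, the flange rests on the rim and the origin is 9 mm below the mouth point.
- tin_1: Plain round steel tin, diameter 60 mm, 46 mm high, about 0.15 to 0.31 kg, upright on the worktop at the start; may be absent. Origin: centre of its underside, z up.
- tin_2: Plain round steel tin, diameter 60 mm, 46 mm high, about 0.15 to 0.31 kg, upright on the worktop at the start; may be absent. Origin: centre of its underside, z up.
- tin_3: Plain round steel tin, diameter 60 mm, 46 mm high, about 0.15 to 0.31 kg, upright on the worktop at the start; may be absent. Origin: centre of its underside, z up.
- tin_4: Plain round steel tin, diameter 60 mm, 46 mm high, about 0.15 to 0.31 kg, upright on the worktop at the start; may be absent. Origin: centre of its underside, z up.
- honey_jar: Honey jar, 58 x 62 x 86 mm, a bystander that is to stay where it is. Origin: centre of its underside.
- jam_jar_2: Pale-lidded jam jar, 63 x 65 x 94 mm, a bystander that is to stay where it is. Origin: centre of its underside.
- sugar_shaker: Glass sugar shaker, 44 x 44 x 90 mm, a bystander that is to stay where it is. Origin: centre of its underside.
Things that resemble listed ones, but are neither listed nor needed, are in the scene too. What is shaped like the lid but red is not meant.

How it is judged:
By the outcome, as a careful person would: the job done as asked, in the order asked, and still so for the second after the job is handed in, with the robot touching nothing.
Of tin_1, tin_2, tin_3, tin_4 only 3 to 4 are there at a start; the rules pass over those that are not, and their reading is None.
At some moment in a run one of tin_1, tin_2, tin_3, tin_4 may be knocked a few centimetres aside while the robot is not near it.
It also fails if it takes over 192 s, if anything falls off the work surface, if the arm or the gripper's body presses on something with over 40 N, if the wrist force passes 120 N, or if a joint passes its speed limit or range.

## Robot

A 6-joint arm with a two-finger parallel gripper is mounted at the origin on a cart in front of the work surface, level with it; the furniture and walls round the work are solid. World frame = base frame: x ahead of the robot, y to its left, z up, the work surface at z = 0. Lengths are in m, angles in rad, forces in N, time in s.
With the tool pointing down it reaches from about 0.35 to 0.85 m from the base axis. Payload 8.1 kg.
Tool frame: the origin (TCP) lies midway between the tips of the shut fingers; the grasp point (between the pads) lies 19 mm behind it (robot.grip_point_offset is the distance from the TCP to the grasp point, in m); z points along the fingers, y is the line along which they close (so a half turn about z gives the same grasp; the last joint's range is limited). The gripper opens to 93 mm and grips with 3 to 60 N. Pads are 15 mm wide; open, the fingers measure 128 mm over their backs; the gripper's body (75 mm by 188 mm) begins 65 mm behind the grasp point.
Start: joints at [1.158, 0.13, 1.488, -0, 1.523, -0.085], TCP at [0.193, 0.568, 0.219] pointing down, gripper open.
Joint ranges: [-2.96, 2.96], [-0.89, 2.26], [0.02, 2.5], [-1.34, 4.48], [0, 2.73], [-2.66, 2.66]. Speed limits (rad/s): [2.39, 2.39, 2.79, 3.14, 3.14, 3.14].

## Interface

Orientations are given as a rotation vector (axis times angle).
In Python, from plant import robot, read_camera, job gives the robot as it stands.
- The arm moves only by the shell command python3 -m inch 'ROWS' [FORCE]. ROWS is JSON, one flat list of numbers, 5 for each row, row after row: the shift along the world's x, y, z in mm, then the turn about the world's z in degrees, then the opening in per cent of the stroke, from 0 (shut) to 100 (fully open). In form: [dx, dy, dz, yaw, hand, dx, dy, dz, yaw, hand, ...]. A call has 1 to 10 rows; each row is the pose to reach, as a shift and turn from the pose commanded when the call began; what a row does not reach only later rows make up. A row lasts 1/12 s, in which the tool goes at most 41.7 mm and 7.16 degrees, less where a joint would pass 70% of its speed; a pose out of reach is approached as far as the arm can. A call with a gripper value outside its range is refused whole. The fingers move at their own pace and stop on an object; FORCE is the grip in N (left out, the last holds). Time passes only in rows, so rows that repeat a pose let the fingers close. It gives the time, the measured TCP pose, the force, the opening and the grip force at its end, in the units of the state.
- robot.read_state(): the state, without advancing time (a new reading comes with each control period).
- read_camera(name): name is "scene" or "top" or "wrist"; returns a dict with "image" (400x640x3 uint8, blue, green, red), "K" (3x3 intrinsics, pixels), "extrinsics" (4x4, takes a point from world to camera coordinates); the wrist camera has in their place "mount" (4x4, takes a point from camera to tool coordinates, whose origin is the TCP and whose axes are the flange's). Camera axes: x right, y down, z forward; pixel columns grow to the right and rows downward; lengths in m; the calibration is good to about 2 mm. A picture is of the moment at which its call begins: read the wrist's pose just before it. There is no depth.
- job.close_job(): hands the job in; it is judged then, once.
The state is a dict: "t": time; "q": joint angles; "dq": joint speeds; "joint_torque": joint torques, N m; "tool_pos": TCP position; "orientation": TCP orientation; "force": force on the tool from outside, world axes, zero at the start; "wrist_torque": the same for the moment, N m; "opening": finger opening in m; "gripper_force": force on a finger pad.
Only numpy, scipy, OpenCV 4.12 (cv2) and the standard library are available. Lean on these libraries where they do the work, as an engineer would, in place of code of your own. Each camera call takes 0.05 s, during which the arm holds its last target. There are 200 camera calls.

## Working session

There is one attempt and no reset: what is moved stays moved. The work goes in short steps, Python scripts to look and compute and a shell command to move; the robot and the scene stay as the last step left them, time stands still between calls to the robot, and variables do not carry over. Pictures are saved under pics/ and viewed, at most 14 in all, crops included, and the job is handed in when it is done.

```bash
ls; mkdir -p pics
cat > h.py <<'E'
import numpy as np,cv2
from plant import robot, read_camera
def snap(n,f):
    c=read_camera(n); cv2.imwrite('pics/'+f,c['image']); return c
def pix(c,p):
    e=c['extrinsics']; q=e[:3,:3]@np.array(p)+e[:3,3]; u=c['K']@q; return u[:2]/u[2]
def ray(c,u,v,z):
    if 'extrinsics' in c: e=np.linalg.inv(c['extrinsics'])
    else:
        s=c['s']; T=np.eye(4); T[:3,:3]=cv2.Rodrigues(np.array(s['orientation'],float))[0]; T[:3,3]=s['tool_pos']; e=T@c['mount']
    d=e[:3,:3]@np.linalg.inv(c['K'])@np.array([u,v,1.]); o=e[:3,3]
    return o+d*(z-o[2])/d[2]
E
python3 - <<'E'
from h import *
import pickle
s=robot.read_state(); print(s)
for n in ['scene','top']:
    c=snap(n,n+'0.png'); pickle.dump(c,open(n+'.pkl','wb')); print(n,c['K'],c['extrinsics'])
E
```

```text
pics
{'t': 0.0, 'q': array([ 1.15759871e+00,  1.31122847e-01,  1.48928722e+00, -1.45712776e-05,
        1.52299585e+00, -8.54254125e-02]), 'dq': array([-0.00047893,  0.00058646,  0.00256248,  0.00017744, -0.00065771,
        0.00131422]), 'joint_torque': array([ 5.15600223e-04, -5.59860563e+01, -4.91750443e+01,  7.65727786e-02,
        3.58987204e-02, -1.66243603e-04]), 'tool_pos': array([0.19292904, 0.56753249, 0.21760598]), 'orientation': array([-5.12489716e-01, -3.09906902e+00,  2.76546561e-03]), 'force': array([ 0.62413788,  0.03217924, -0.33146425]), 'wrist_torque': array([ 0.03183077, -0.07245661,  0.02403969]), 'gripper_force': 0.0, 'opening': 0.09308384534105826}
scene [[478.38633655   0.         327.55435448]
 [  0.         478.38633655 197.85622615]
 [  0.           0.           1.        ]] [[ 0.70746881 -0.70674097 -0.00225295 -0.25314088]
 [-0.43586617 -0.43380125 -0.78856652  0.41990725]
 [ 0.55633493  0.55886821 -0.61494534  1.34391588]
 [ 0.          0.          0.          1.        ]]
top [[498.15824161   0.         320.62504215]
 [  0.         498.15824161 194.90651551]
 [  0.           0.           1.        ]] [[ 0.45419739 -0.89072643 -0.01763962 -0.09732349]
 [-0.70356042 -0.34647088 -0.62045199  0.54553728]
 [ 0.54654137  0.29421821 -0.78404603  1.9032362 ]
 [ 0.          0.          0.          1.        ]]
```

View pics/scene0.png

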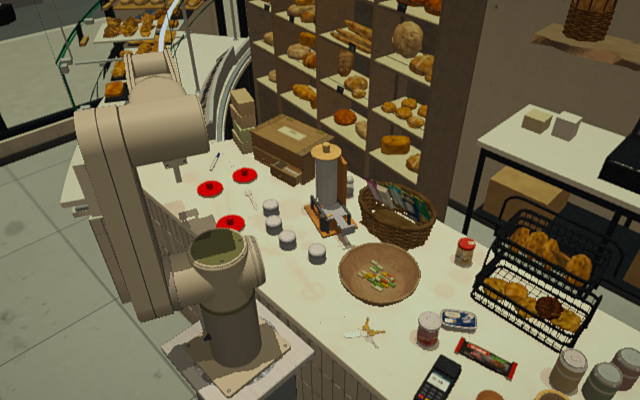

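View pics/top0.png

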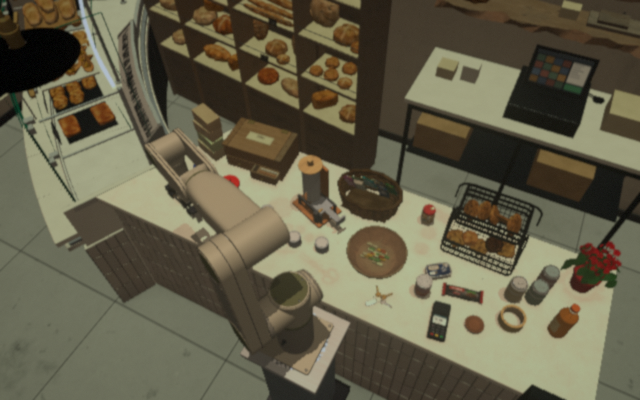

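The scene view shows the tube with the wooden lid at (326,150) and the gate sticking out to the lower right. There are four tin-like things at (270,207), (273,225), (288,240) and (317,253), another pale cylinder behind the tube at (349,185), and red lid look-alikes at (209,189), (245,176) and (230,222). I'll enlarge this area.

Run:
```python
from h import *
a=cv2.imread('pics/scene0.png')[135:275,185:375]
cv2.imwrite('pics/c1.png',cv2.resize(a,None,fx=4.2,fy=4.2,interpolation=cv2.INTER_CUBIC))
a=cv2.imread('pics/scene0.png')[200:400,400:640]
cv2.imwrite('pics/c2.png',cv2.resize(a,None,fx=3,fy=3,interpolation=cv2.INTER_CUBIC))
```

```text
(no output)
```

View pics/c1.png

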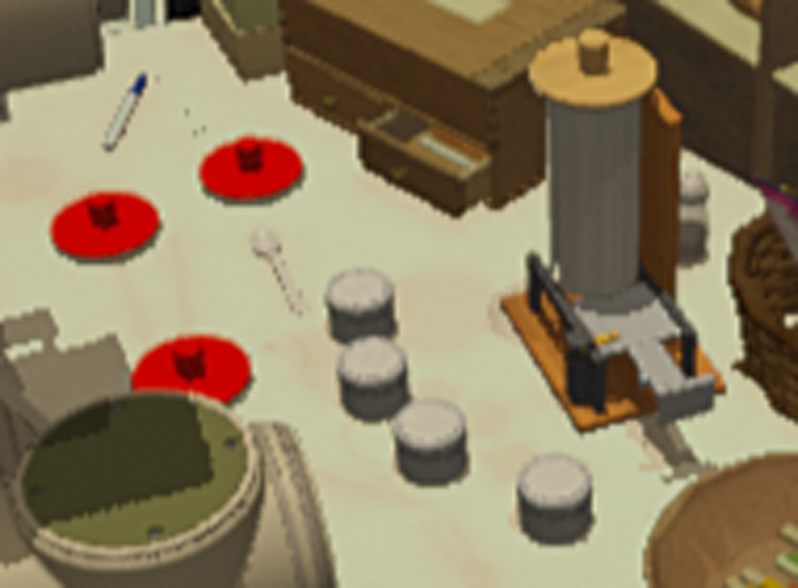

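View pics/c2.png

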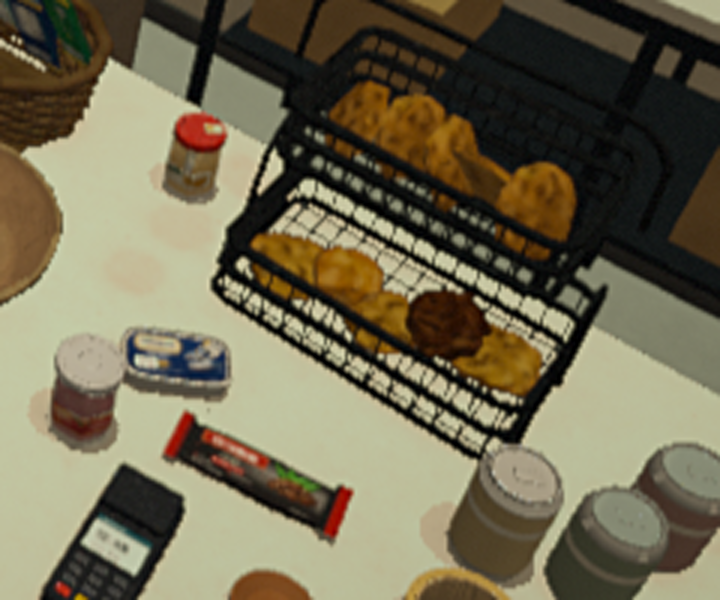

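Four tins stand at crop 1 (360,292), (372,360), (430,425) and (555,482). The pale double-bulged thing behind the tube, at crop (690,210), is the sugar shaker. The wooden lid is on the tube at (594,70), with its knob at (594,38), and the three red lids are decoys. Crop 2 shows the honey jar (red cap) at (200,155), the jam jar at (88,385) and the clear patch at about (130,265).

Run:
```python
from h import *
import pickle
c=pickle.load(open('scene.pkl','rb'))
for n,x,y,z in [('t1',360,292,.046),('t2',372,360,.046),('t3',430,425,.046),('t4',555,482,.046),('flange',594,70,.281),('knob',594,38,.311),('plateL',656,395,.096),('plateR',715,378,.096),('baseBL',500,303,.012),('baseFL',580,430,.012),('baseFR',724,385,.012),('shaker',692,250,0.)]:
    print(n,ray(c,184.6+x/4.2,134.6+y/4.2,z).round(3))
print('patch',ray(c,400+130/3,200+265/3,0).round(3),'honey',ray(c,400+192/3,200+190/3,0).round(3),'jam',ray(c,428,344,0).round(3))
print('bowl',[ray(c,u,v,.05).round(3) for u,v in((338,268),(420,268),(380,243),(380,300))])
s=robot.read_state();R=cv2.Rodrigues(s['orientation'])[0];print(R.round(3)); print(read_camera('wrist')['mount'].round(4), read_camera('wrist')['K'])
```

```text
t1 [0.443 0.386 0.046]
t2 [0.391 0.307 0.046]
t3 [0.372 0.211 0.046]
t4 [0.398 0.091 0.046]
flange [0.585 0.234 0.281]
knob [0.586 0.234 0.311]
plateL [0.488 0.067 0.096]
plateR [0.536 0.048 0.096]
baseBL [0.547 0.318 0.012]
baseFL [0.48  0.146 0.012]
baseFR [0.607 0.099 0.012]
shaker [0.739 0.259 0.   ]
patch [ 0.591 -0.285  0.   ] honey [ 0.731 -0.271  0.   ] jam [ 0.387 -0.372  0.   ]
bowl [array([ 0.384, -0.021,  0.05 ]), array([ 0.567, -0.205,  0.05 ]), array([ 0.566, -0.041,  0.05 ]), array([ 0.379, -0.199,  0.05 ])]
[[-0.947  0.322 -0.001]
 [ 0.322  0.947 -0.001]
 [ 0.    -0.002 -1.   ]]
[[-0.000e+00 -9.646e-01 -2.639e-01  7.230e-02]
 [ 1.000e+00  0.000e+00 -1.000e-04 -2.000e-04]
 [ 1.000e-04 -2.639e-01  9.646e-01 -1.656e-01]
 [ 0.000e+00  0.000e+00  0.000e+00  1.000e+00]] [[329.68419771   0.         316.18863328]
 [  0.         329.68419771 196.86509278]
 [  0.           0.           1.        ]]
```

The tin dispenser's y axis points about 69° from world x, and the gate is about 60 mm open. I'll go above the lid and look with the wrist camera.

```bash
python3 -m inch '[0,0,100,-2,100,0,0,180,-2,100,0,0,180,-2,100,0,0,180,-2,100,0,0,180,-2,100,0,0,180,-2,100]' && python3 -m inch '[200,-170,0,0,100,200,-170,0,0,100,200,-170,0,0,100,200,-170,0,0,100,200,-170,0,0,100,200,-170,0,0,100,200,-170,0,0,100,200,-170,0,0,100]' && python3 -m inch '[193,-164,0,0,100,193,-164,0,0,100,193,-164,0,0,100,193,-164,0,0,100,193,-164,0,0,100,193,-164,0,0,100,193,-164,0,0,100,193,-164,0,0,100]'
cat >> h.py <<'E'
def wr(f):
    s=robot.read_state(); c=snap('wrist',f); c['s']=s
    import pickle; pickle.dump(c,open('w.pkl','wb')); return c
E
python3 -c "
from h import *
c=wr('w1.png');print(c['s']['tool_pos'],c['s']['orientation'],c['s']['q'])"
```

```text
t: 0.7
tool_pos: [0.1937, 0.5694, 0.405]
orientation: [0.566, 3.088, 0.014]
force: [-0.1, 0.7, 0.3]
opening: 0.0933
gripper_force: 0.0
t: 1.37
tool_pos: [0.3953, 0.3955, 0.3968]
orientation: [-0.574, -3.088, 0.004]
force: [-0.1, -0.6, 0.1]
opening: 0.0934
gripper_force: 0.0
t: 2.03
tool_pos: [0.5868, 0.2334, 0.3963]
orientation: [-0.57, -3.086, 0.002]
force: [-0.2, 0.6, -0.0]
opening: 0.0927
gripper_force: 0.0
[0.58682276 0.23336994 0.39627624] [-5.69846525e-01 -3.08624928e+00  2.05735943e-03] [ 2.97163926e-01  2.24623754e-01  1.06240115e+00  3.15390395e-04
  1.85798966e+00 -9.08375353e-01]
```

View pics/w1.png

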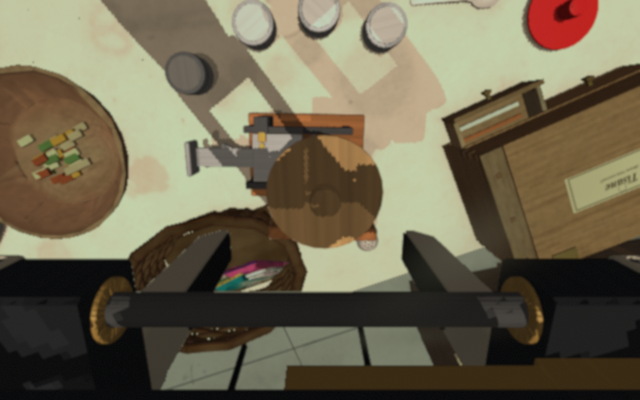

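The wrist view shows the lid's knob at (325,198) and its flange centred at (324,191). The four tins are at (188,70), (254,22), (320,12) and (386,26), and the push plate is at (191,158).

Run:
```python
from h import *
import pickle
c=pickle.load(open('w.pkl','rb'))
for n,u,v,z in [('knob',325,198,.311),('fl',324,191,.281),('t4',188,68,.046),('t3',254,19,.046),('t2',320,9,.046),('t1',386,22,.046),('pl',187,143,.096),('pl',190,173,.096),('baseL',248,118,.012),('baseR',364,114,.012)]: print(n,ray(c,u,v,z).round(4))
```

```text
knob [0.5864 0.2406 0.311 ]
fl [0.5881 0.2398 0.281 ]
t4 [0.3997 0.1025 0.046 ]
t3 [0.3748 0.2192 0.046 ]
t2 [0.3963 0.311  0.046 ]
t1 [0.4452 0.3925 0.046 ]
pl [0.4994 0.0718 0.096 ]
pl [0.5393 0.0565 0.096 ]
baseL [0.4949 0.1489 0.012 ]
baseR [0.5562 0.3269 0.012 ]
```

```bash
python3 -m inch '[0,4,-40,0,100,0,4,-75,0,100,0,4,-100,0,100,0,4,-109,0,100,0,4,-109,0,100,0,4,-109,0,100]' && python3 -m inch '[0,0,0,0,20,0,0,0,0,15,0,0,0,0,10,0,0,0,0,10,0,0,0,0,10,0,0,0,0,10,0,0,0,0,10,0,0,0,0,10,0,0,0,0,10,0,0,0,0,10]' 20
```

```text
t: 2.58
tool_pos: [0.5855, 0.2395, 0.2909]
orientation: [0.564, 3.09, 0.001]
force: [0.3, -0.8, 0.2]
opening: 0.093
gripper_force: 0.0
t: 3.42
tool_pos: [0.5861, 0.238, 0.2895]
orientation: [-0.567, -3.09, 0.0]
force: [0.7, 0.4, -0.8]
opening: 0.031
gripper_force: 0.9
```

```bash
python3 -m inch '[0,0,0,0,10,0,0,0,0,10,0,0,0,0,10,0,0,0,0,10]' && python3 -m inch '[0,0,20,0,10,0,0,40,0,10,0,0,60,0,10,0,0,80,0,10,0,0,80,0,10,0,0,80,0,10]'
python3 -c "
from h import *
c=wr('w2.png');print(c['s']['tool_pos'])"
```

```text
t: 3.75
tool_pos: [0.5861, 0.2381, 0.2896]
orientation: [-0.566, -3.09, 0.0]
force: [0.4, -0.6, 0.3]
opening: 0.0254
gripper_force: 20.0
t: 4.25
tool_pos: [0.5867, 0.2382, 0.3706]
orientation: [0.566, 3.088, 0.002]
force: [-0.4, 0.5, -0.7]
opening: 0.0257
gripper_force: 20.0
[0.58672953 0.2382135  0.37056817]
```

View pics/w2.png

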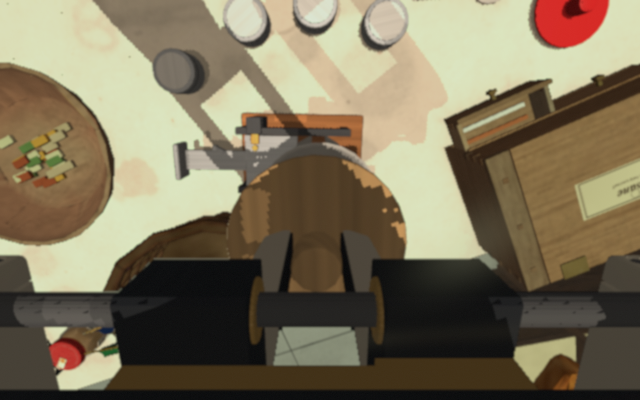

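The lid is held and clear of the mouth at about (317,210). I'll carry it towards the clear patch.

```bash
python3 -m inch '[0,-40,0,-7,10,0,-80,0,-14,10,0,-120,0,-21,10,0,-160,0,-28,10,0,-200,0,-35,10,0,-240,0,-42,10,0,-280,0,-49,10,0,-320,0,-56,10,0,-360,0,-63,10,0,-400,0,-69,10]' && python3 -m inch '[0,-40,0,0,10,0,-80,0,0,10,0,-116,0,0,10,0,-116,0,0,10,0,-116,0,0,10,0,-116,0,0,10]'
python3 -c "
from h import *
c=wr('w3.png');print(c['s']['tool_pos'],c['s']['q'])"
```

```text
t: 5.13
tool_pos: [0.5851, -0.1636, 0.367]
orientation: [-2.222, -2.217, 0.002]
force: [0.5, -0.4, -1.5]
opening: 0.0257
gripper_force: 20.0
t: 5.63
tool_pos: [0.5857, -0.2777, 0.3674]
orientation: [-2.216, -2.223, 0.001]
force: [0.9, 0.5, -1.5]
opening: 0.0256
gripper_force: 20.0
[ 0.58566835 -0.27769817  0.36740448] [-5.22064108e-01  2.60290517e-01  1.07343506e+00  4.06346626e-04
  1.81117429e+00 -5.25113684e-01]
```

View pics/w3.png

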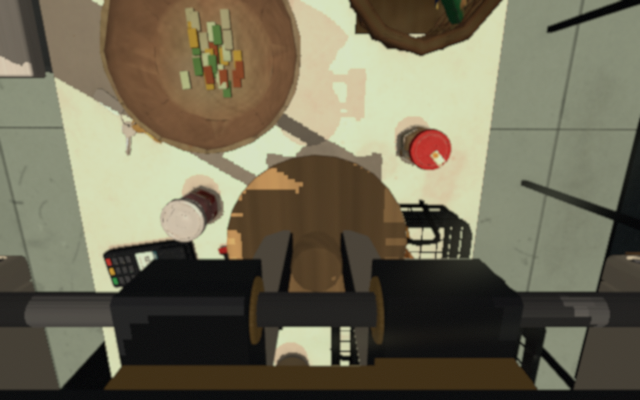

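Run:
```python
from h import *
import pickle
c=pickle.load(open('w.pkl','rb'))
print('bowl',ray(c,215,152,.05),ray(c,290,85,.05),'honey',ray(c,430,150,.086),'jam',ray(c,185,218,.094))
for z in (0,.1,.2): print(ray(c,465,208,z),ray(c,410,206,z),ray(c,345,340,z))
c=pickle.load(open('scene.pkl','rb'))
for u,v in ((472,297),(562,351)):print('stand',ray(c,u,v,0))
```

```text
bowl [ 0.43732654 -0.268892    0.05      ] [ 0.54888695 -0.17540234  0.05      ] honey [ 0.73955052 -0.26047727  0.086     ] jam [ 0.40154454 -0.35599638  0.094     ]
[ 0.83722547 -0.3685742   0.        ] [ 0.74408867 -0.36539573  0.        ] [ 0.64134221 -0.63136953  0.        ]
[ 0.79017781 -0.33799074  0.1       ] [ 0.71450933 -0.33540841  0.1       ] [ 0.63103352 -0.55149739  0.1       ]
[ 0.74313016 -0.30740728  0.2       ] [ 0.68492998 -0.30542109  0.2       ] [ 0.62072483 -0.47162524  0.2       ]
stand [ 0.62376269 -0.36826979  0.        ]
stand [ 0.63159049 -0.64971783  0.        ]
```

```bash
python3 -m inch '[2,0,-40,0,10,2,0,-80,0,10,2,0,-120,0,10,2,0,-160,0,10,2,0,-200,0,10,2,0,-240,0,10,2,0,-280,0,10,2,0,-310,0,10,2,0,-325,0,10,2,0,-332,0,10]' && python3 -m inch '[0,0,-4,0,10,0,0,-8,0,10,0,0,-10,0,10,0,0,-10,0,10,0,0,-10,0,10]'
```

```text
t: 6.52
tool_pos: [0.5864, -0.2754, 0.0342]
orientation: [-2.212, -2.224, 0.002]
force: [-0.2, 0.1, 0.1]
opening: 0.0255
gripper_force: 20.0
t: 6.93
tool_pos: [0.5892, -0.2785, 0.0293]
orientation: [2.216, 2.224, 0.001]
force: [-0.2, 0.3, -0.9]
opening: 0.0255
gripper_force: 20.0
```

```bash
python3 -m inch '[0,0,-1,0,10,0,0,-2,0,10,0,0,-3,0,10,0,0,-3,0,10,0,0,-3,0,10]'; python3 -m inch '[0,0,-1,0,10,0,0,-2,0,10,0,0,-2,0,10,0,0,-2,0,10]'
```

```text
t: 7.35
tool_pos: [0.588, -0.2779, 0.0245]
orientation: [-2.217, -2.225, 0.0]
force: [0.0, -0.2, -1.3]
opening: 0.0258
gripper_force: 20.0
t: 7.68
tool_pos: [0.5882, -0.2779, 0.0226]
orientation: [-2.217, -2.226, 0.0]
force: [0.5, -0.0, -1.1]
opening: 0.0258
gripper_force: 20.0
```

```bash
python3 -m inch '[0,0,-1,0,10,0,0,-2,0,10,0,0,-2,0,10,0,0,-2,0,10]'; python3 -m inch '[0,0,-1,0,10,0,0,-1,0,10,0,0,-1,0,10]'
```

```text
t: 8.02
tool_pos: [0.5883, -0.278, 0.0225]
orientation: [2.217, 2.226, -0.0]
force: [-7.3, 3.5, 12.8]
opening: 0.0256
gripper_force: 20.0
t: 8.27
tool_pos: [0.5883, -0.278, 0.0224]
orientation: [2.217, 2.226, -0.0]
force: [-11.0, 5.4, 20.1]
opening: 0.0257
gripper_force: 20.0
```

Lid is on the worktop. I'll release it, lift, and travel to the push-plate area.

```bash
python3 -m inch '[0,0,2,0,10,0,0,2,0,25,0,0,2,0,40,0,0,2,0,60,0,0,2,0,60,0,0,2,0,60,0,0,2,0,60,0,0,2,0,60,0,0,2,0,60]'; python3 -m inch '[0,0,10,0,60,0,0,30,0,60,0,0,70,0,60,0,0,110,0,60,0,0,150,0,60,0,0,190,0,60,0,0,230,0,60,0,0,230,0,60]'; python3 -c "
from h import *
c=wr('w4.png');print(c['s']['tool_pos'])"
```

```text
t: 9.02
tool_pos: [0.5881, -0.2779, 0.0215]
orientation: [-2.217, -2.226, 0.0]
force: [-0.8, -0.2, -0.9]
opening: 0.0554
gripper_force: 0.0
t: 9.68
tool_pos: [0.5916, -0.2798, 0.2643]
orientation: [2.206, 2.215, 0.007]
force: [0.3, -0.4, 1.7]
opening: 0.0558
gripper_force: 0.0
[ 0.59159957 -0.27984035  0.26427147]
```

View pics/w4.png

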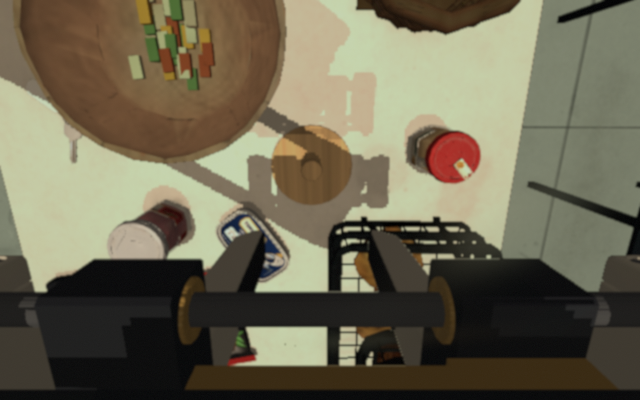

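The lid lies flat on the patch at (312,165), clear of everything. Next I'll go in front of the push plate with the fingers shut.

```bash
python3 -m inch '[-10,40,0,-6,30,-20,80,0,-12,10,-30,120,0,-18,0,-45,160,0,-21,0,-60,200,0,-21,0,-70,240,0,-21,0,-83,280,0,-21,0,-83,305,0,-21,0,-83,305,0,-21,0,-83,305,0,-21,0]' 30; python3 -c "
from h import *
c=wr('w5.png');print(c['s']['tool_pos'],c['s']['orientation'],c['s']['q'])
e=np.array([.5,.5])
"
```

```text
t: 10.57
tool_pos: [0.5047, 0.0284, 0.2514]
orientation: [-2.583, -1.788, 0.0]
force: [-0.3, -0.2, -0.1]
opening: 0.0003
gripper_force: 0.0
[0.50465473 0.02838053 0.25142584] [-2.58280767e+00 -1.78845169e+00  4.20642349e-04] [-4.51835526e-02 -1.39098284e-01  1.69752875e+00 -1.43340558e-04
  1.58338964e+00  3.14336327e-01]
```

View pics/w5.png

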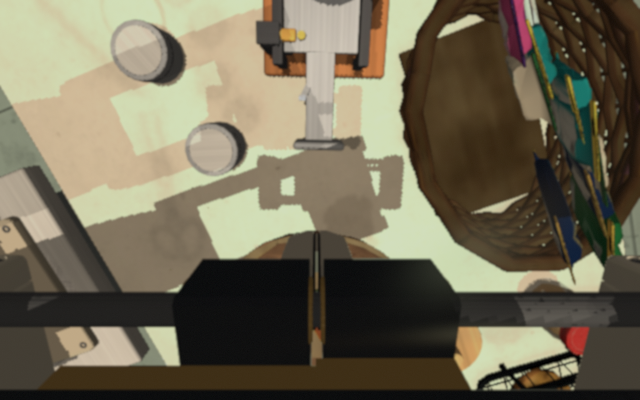

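The push plate shows at (293–343,146), almost square to the view. The gate tongue runs straight up the image, and the way down in front of the plate is free.

Run:
```python
from h import *
import pickle
c=pickle.load(open('w.pkl','rb'));p=c['s']['tool_pos']
y=np.array([.352,.936]);x=np.array([.936,-.352])
for n,u,v,z in [('L',293,149,.096),('R',343,149,.096),('bL',265,76,.012),('bR',384,78,.012),('t',320,55,.07),('tb',320,138,.07)]:
    q=ray(c,u,v,z); d=(q-p)[:2]; print(n,q.round(4),'along y_d',(d@y).round(4),'x_d',(d@x).round(4))
for u,v in((215,146),(138,49)):print(ray(c,u,v,.046))
```

```text
L [0.496  0.0671 0.096 ] along y_d 0.0332 x_d -0.0217
R [0.5415 0.0501 0.096 ] along y_d 0.0333 x_d 0.0268
bL [0.4877 0.1492 0.012 ] along y_d 0.1072 x_d -0.0584
bR [0.616  0.0987 0.012 ] along y_d 0.105 x_d 0.0795
t [0.5517 0.1406 0.07  ] along y_d 0.1216 x_d 0.0045
tb [0.5237 0.0655 0.07  ] along y_d 0.0415 x_d 0.0048
[0.41013267 0.09644179 0.046     ]
[0.37811605 0.21558337 0.046     ]
```

```bash
python3 -m inch '[2,-1,-40,0,0,2,-1,-80,0,0,2,-1,-120,0,0,2,-1,-155,0,0,2,-1,-172,0,0,2,-1,-176,0,0,2,-1,-176,0,0]' && python3 -m inch '[4,9,0,0,0,7,19,0,0,0,11,28,0,0,0,14,37,0,0,0,18,47,0,0,0,18,47,0,0,0,18,47,0,0,0]'
```

```text
t: 11.2
tool_pos: [0.5058, 0.0249, 0.0739]
orientation: [-2.585, -1.781, 0.005]
force: [0.9, -0.1, -0.3]
opening: 0.0005
gripper_force: 0.0
t: 11.78
tool_pos: [0.5263, 0.0743, 0.0769]
orientation: [2.584, 1.786, 0.003]
force: [-1.3, 0.2, -0.5]
opening: 0.0007
gripper_force: 0.0
```

```bash
python3 -m inch '[2,5,0,0,0,4,9,0,0,0]'; python3 -m inch '[2,5,0,0,0,4,9,0,0,0]'; python3 -m inch '[1,3,0,0,0,2,6,0,0,0]';python3 -c "
from h import *
c=wr('w6.png');s=c['s'];print(s['tool_pos'],s['force'])"
```

```text
t: 11.95
tool_pos: [0.5291, 0.0818, 0.0762]
orientation: [2.585, 1.784, -0.001]
force: [-4.0, -4.4, 4.0]
opening: 0.0006
gripper_force: 2.9
t: 12.12
tool_pos: [0.5329, 0.0908, 0.076]
orientation: [2.586, 1.784, -0.002]
force: [-5.3, -6.9, 3.9]
opening: 0.0007
gripper_force: 4.2
t: 12.28
tool_pos: [0.535, 0.0961, 0.076]
orientation: [2.585, 1.783, -0.003]
force: [-2.5, -9.6, 4.8]
opening: 0.0007
gripper_force: 4.7
[0.53501246 0.09607869 0.07602375] [-2.52579062 -9.590841    4.76200089]
```

View pics/w6.png

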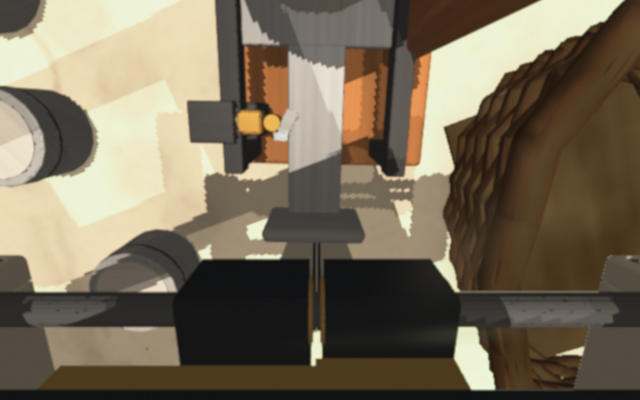

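The view shows the plate in contact at (315,225), with the tooth at (288,125) just reaching the brass catch at (265,123). About 20 mm of travel is left.

```bash
python3 -m inch '[1,3,0,0,0,2,6,0,0,0,3,9,0,0,0]'; python3 -m inch '[1,2,0,0,0,2,5,0,0,0]'; python3 -m inch '[1,2,0,0,0,1,3,0,0,0]'
```

```text
t: 12.58
tool_pos: [0.5384, 0.1048, 0.0761]
orientation: [2.585, 1.782, -0.001]
force: [-0.6, -6.9, 1.4]
opening: 0.0002
gripper_force: 3.3
t: 12.75
tool_pos: [0.5406, 0.1103, 0.0761]
orientation: [2.585, 1.783, -0.0]
force: [0.2, -7.2, 1.9]
opening: 0.0006
gripper_force: 4.2
t: 12.92
tool_pos: [0.5407, 0.1105, 0.0761]
orientation: [2.583, 1.781, -0.008]
force: [-7.0, -23.8, 8.7]
opening: 0.0004
gripper_force: 12.3
```

Rigid stop reached at 25 N. I'll back off, rise and check the catch.

```bash
python3 -m inch '[-3,-8,0,0,0,-10,-27,0,0,0,-14,-37,0,0,0,-14,-37,30,0,0,-14,-37,70,0,0,-14,-37,70,0,0]';python3 -c "
from h import *
c=wr('w7.png');s=c['s'];print(s['tool_pos'],s['force'],s['orientation'])
a=c['image'][:270,120:520]; cv2.imwrite('pics/w7c.png',cv2.resize(a,None,fx=2,fy=2))"
```

```text
t: 13.42
tool_pos: [0.5312, 0.0773, 0.1537]
orientation: [2.582, 1.78, 0.015]
force: [1.2, 0.9, 2.3]
opening: 0.0005
gripper_force: 0.0
[0.53123536 0.07729193 0.15365686] [1.22184654 0.92851563 2.26437923] [2.58213023 1.78042825 0.01496236]
```

View pics/w7c.png

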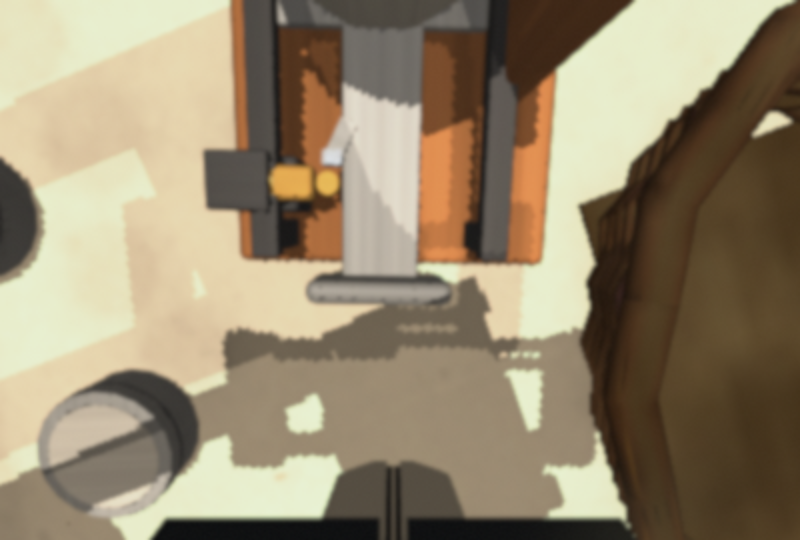

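The tooth has passed at (332,155) and the brass catch is sprung out behind it at (305,182). The plate is close in at (380,288), so the gate is shut and caught. Next I'll hover over the nearest tin and measure it with code.

```bash
cat >> h.py <<'E'
def tin(guess,z=.046,r=.03,f=None):
    """wrist look: top circle of tin near guess -> world xy, ring score"""
    from scipy.optimize import minimize
    s=robot.read_state(); c=read_camera('wrist'); c['s']=s
    if f: cv2.imwrite('pics/'+f,c['image'])
    T=np.eye(4); T[:3,:3]=cv2.Rodrigues(np.array(s['orientation'],float))[0]; T[:3,3]=s['tool_pos']
    W=np.linalg.inv(T@c['mount'])
    g=cv2.GaussianBlur(c['image'],(0,0),1).astype(np.float32)
    a=np.linspace(0,2*np.pi,120,endpoint=False)
    def samp(xy,rad):
        P=np.c_[xy[0]+rad*np.cos(a),xy[1]+rad*np.sin(a),np.full(120,z)]
        q=(W[:3,:3]@P.T).T+W[:3,3]; u=(c['K']@q.T).T; u=(u[:,:2]/u[:,2:]).astype(np.float32)
        return cv2.remap(g,u[:,0].reshape(1,-1).copy(),u[:,1].reshape(1,-1).copy(),cv2.INTER_LINEAR)[0]
    def score(xy): return np.minimum(np.abs(samp(xy,r+.0025)-samp(xy,r-.0025)).sum(1),60).mean()
    G=[(score((guess[0]+i,guess[1]+j)),i,j) for i in np.arange(-.03,.0301,.0015) for j in np.arange(-.03,.0301,.0015)]
    b=max(G); m=minimize(lambda p:-score(p),[guess[0]+b[1],guess[1]+b[2]],method='Nelder-Mead',options=dict(initial_simplex=np.array([[0,0],[.002,0],[0,.002]])+[guess[0]+b[1],guess[1]+b[2]]))
    print('circle',m.x.round(4),'score',round(-m.fun,1),'tcp',s['tool_pos'].round(4),'shift mm',((m.x-s['tool_pos'][:2])*1000).round(1))
    return m.x,c
E
python3 -m inch '[-40,8,14,0,60,-80,16,34,0,80,-120,25,54,0,100,-125,25,54,0,100,-125,25,54,0,100,-125,25,54,0,100]'
python3 - <<'E'
from h import *
import pickle
tin((.402,.098),f='w8.png')
c=pickle.load(open('scene.pkl','rb'))
for z in(.22,.25,.28):print(z,pix(c,(.642,.216,z)))
E
```

```text
t: 13.97
tool_pos: [0.4023, 0.1024, 0.1996]
orientation: [2.585, 1.785, 0.002]
force: [0.6, 0.0, 0.8]
opening: 0.0361
gripper_force: 0.0
circle [0.4056 0.1006] score 50.5 tcp [0.4023 0.1024 0.1996] shift mm [ 3.2 -1.8]
0.22 [341.14208609 161.80244734]
0.25 [341.27297923 154.61907181]
0.28 [341.40680005 147.27502655]
```

View pics/w8.png

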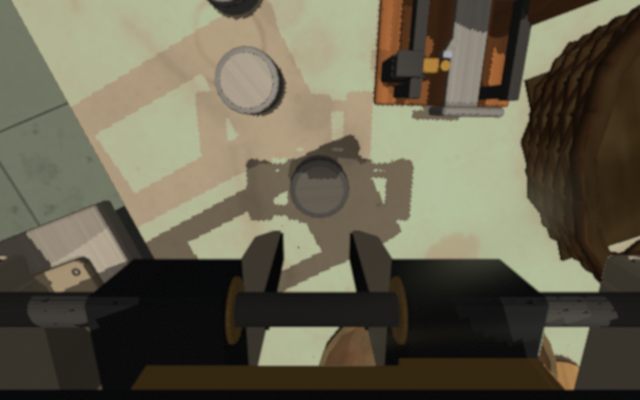

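The tin sits at (320,185) midway between the open fingers, which matches the fit, and its neighbour is well clear. I'll grasp it.

```bash
python3 -m inch '[3,-2,-35,0,100,3,-2,-70,0,100,3,-2,-100,0,100,3,-2,-100,0,100,3,-2,-100,0,100,3,-2,-140,0,100,3,-2,-165,0,100,3,-2,-174,0,100,3,-2,-174,0,100,3,-2,-174,0,100]' 25; python3 -m inch '[0,0,0,0,62,0,0,0,0,55,0,0,0,0,50,0,0,0,0,50,0,0,0,0,50,0,0,0,0,50,0,0,0,0,50]'
```

```text
t: 14.85
tool_pos: [0.4064, 0.1002, 0.0273]
orientation: [2.585, 1.784, 0.002]
force: [0.6, 0.3, 1.7]
opening: 0.0925
gripper_force: 0.0
t: 15.43
tool_pos: [0.4054, 0.1001, 0.026]
orientation: [2.586, 1.784, 0.001]
force: [-0.4, 0.2, 4.6]
opening: 0.0597
gripper_force: 25.0
```

```bash
python3 -m inch '[0,0,35,0,50,0,0,75,0,50,0,0,115,0,50,0,0,155,0,50,0,0,195,0,50,0,0,235,0,50,0,0,275,0,50,0,0,315,0,50,0,0,355,0,50,0,0,374,0,50]'; python3 -m inch '[30,20,0,0,50,65,40,0,0,50,100,60,0,0,50,135,80,0,0,50,160,95,0,0,50,167,100,0,0,50,167,100,0,0,50,167,100,0,0,50]'
python3 - <<'E'
from h import *
for zz,r in((.276,.046),(.276,.05)): x,c=tin((.586,.238),z=zz,r=r)
cv2.imwrite('pics/w9.png',c['image'])
E
```

```text
t: 16.27
tool_pos: [0.4057, 0.1001, 0.4048]
orientation: [2.583, 1.783, 0.008]
force: [0.4, 0.4, -2.0]
opening: 0.0592
gripper_force: 25.0
t: 16.93
tool_pos: [0.572, 0.2001, 0.3982]
orientation: [-2.585, -1.784, 0.004]
force: [-0.1, -1.1, -1.0]
opening: 0.0593
gripper_force: 25.0
circle [0.5907 0.2366] score 53.3 tcp [0.572  0.2001 0.3982] shift mm [18.7 36.5]
circle [0.5929 0.2404] score 57.2 tcp [0.5717 0.1998 0.3991] shift mm [21.2 40.6]
```

View pics/w9.png

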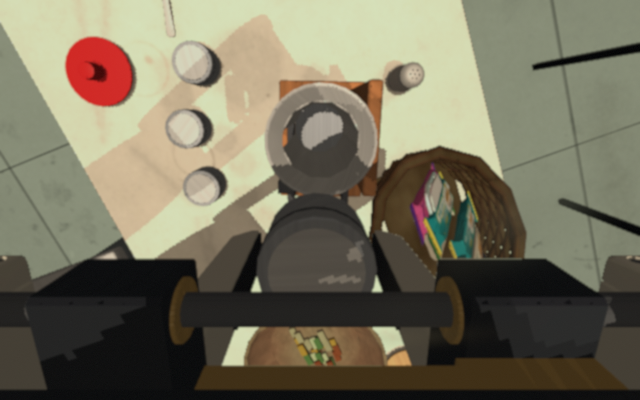

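The mouth rim is centred near (321,139), and the tin is held square in the hand at (316,240). One more code measurement settles the tube axis.

Run:
```python
from h import *
x,c=tin((.59,.238),z=.262,r=.034)
x,c=tin((.59,.238),z=.276,r=.05)
print(ray(c,321.5,139,.276),ray(c,265,139,.276),ray(c,378,139,.276),ray(c,321,84,.276))
```

```text
circle [0.5913 0.2387] score 50.1 tcp [0.5716 0.1997 0.3998] shift mm [19.6 39. ]
circle [0.5931 0.2407] score 57.5 tcp [0.5716 0.1996 0.4002] shift mm [21.5 41.1]
[0.59297515 0.2404538  0.276     ] [0.54704652 0.25790841 0.276     ] [0.63892377 0.2229916  0.276     ] [0.60851194 0.28306546 0.276     ]
```

```bash
python3 -m inch '[10,20,0,0,50,20,39,-20,0,50,20,39,-50,0,50,20,39,-75,0,50,20,39,-90,0,50,20,39,-90,0,50]'; python3 -m inch '[0,0,-6,0,50,0,0,-12,0,50,0,0,-17,0,50,0,0,-17,0,50]'; python3 -m inch '[0,0,-3,0,50,0,0,-6,0,50,0,0,-9,0,50,0,0,-12,0,50,0,0,-12,0,50,0,0,-12,0,50]'
```

```text
t: 17.63
tool_pos: [0.59, 0.2382, 0.3052]
orientation: [-2.584, -1.783, 0.01]
force: [-0.4, -1.0, -2.7]
opening: 0.0598
gripper_force: 25.0
t: 17.97
tool_pos: [0.5922, 0.2389, 0.2927]
orientation: [2.586, 1.784, 0.001]
force: [-1.5, 0.1, -2.2]
opening: 0.0594
gripper_force: 25.0
t: 18.47
tool_pos: [0.5933, 0.2412, 0.2842]
orientation: [-2.584, -1.786, -0.011]
force: [-0.5, 7.1, 9.4]
opening: 0.0596
gripper_force: 25.0
```

```bash
python3 -m inch '[0,0,4,0,50,1,3,8,0,50,2,4,8,0,50,2,4,4,0,50,2,4,0,0,50,2,4,-1,0,50,2,4,-2,0,50,2,4,-2,0,50]'
```

```text
t: 19.13
tool_pos: [0.5939, 0.2428, 0.2777]
orientation: [-2.586, -1.784, 0.002]
force: [-0.5, 0.5, -1.3]
opening: 0.0593
gripper_force: 25.0
```

No contact now: the tin is in the tube's mouth. I'll release it, then rise and move to the next tin.

```bash
python3 -m inch '[0,0,2,0,50,0,0,2,0,70,0,0,2,0,80,0,0,2,0,80,0,0,2,0,80,0,0,2,0,80,0,0,2,0,80]'; python3 -m inch '[0,0,30,0,80,0,0,70,0,100,0,0,110,0,100,0,0,120,0,100,-35,-5,120,0,100,-75,-10,120,0,100,-115,-15,120,0,100,-150,-18,110,0,100,-190,-23,90,0,100,-218,-24,60,0,100]'; python3 -m inch '[0,0,-40,0,100,0,0,-80,0,100,0,0,-120,0,100,0,0,-140,0,100,0,0,-140,0,100,0,0,-140,0,100]'
python3 - <<'E'
from h import *
tin((.3765,.217))
E
```

```text
t: 19.72
tool_pos: [0.5942, 0.2431, 0.2807]
orientation: [2.586, 1.784, 0.0]
force: [-0.3, 0.3, -0.2]
opening: 0.074
gripper_force: 0.0
t: 20.55
tool_pos: [0.377, 0.2192, 0.3448]
orientation: [2.585, 1.784, 0.01]
force: [-0.3, 1.1, 0.4]
opening: 0.0929
gripper_force: 0.0
t: 21.05
tool_pos: [0.3773, 0.2189, 0.2021]
orientation: [-2.585, -1.784, 0.003]
force: [-0.0, 0.5, 0.9]
opening: 0.0927
gripper_force: 0.0
circle [0.3769 0.2152] score 48.7 tcp [0.3773 0.2189 0.2021] shift mm [-0.4 -3.7]
```

```bash
python3 -m inch '[0,-4,-35,0,100,0,-4,-70,0,100,0,-4,-100,0,100,0,-4,-120,0,100,0,-4,-140,0,100,0,-4,-165,0,100,0,-4,-174,0,100,0,-4,-174,0,100,0,-4,-174,0,100]' 25; python3 -m inch '[0,0,0,0,62,0,0,0,0,55,0,0,0,0,50,0,0,0,0,50,0,0,0,0,50,0,0,0,0,50,0,0,0,0,50]'; python3 -m inch '[0,0,35,0,50,0,0,75,0,50,0,0,115,0,50,0,0,155,0,50,0,0,195,0,50,0,0,235,0,50,0,0,275,0,50,0,0,315,0,50,0,0,319,0,50,0,0,319,0,50]'
```

```text
t: 21.85
tool_pos: [0.3792, 0.2157, 0.0301]
orientation: [2.585, 1.784, 0.002]
force: [0.8, -0.4, -0.5]
opening: 0.0928
gripper_force: 0.0
t: 22.43
tool_pos: [0.378, 0.2153, 0.0288]
orientation: [-2.586, -1.784, -0.0]
force: [-1.7, 0.3, 4.7]
opening: 0.0596
gripper_force: 25.0
t: 23.27
tool_pos: [0.3791, 0.2156, 0.3503]
orientation: [2.585, 1.784, 0.008]
force: [0.1, 1.1, -2.5]
opening: 0.059
gripper_force: 25.0
```

```bash
python3 -m inch '[36,5,0,0,50,76,10,0,0,50,116,15,0,0,50,156,20,0,0,50,190,25,0,0,50,211,27,0,0,50,216,27,0,0,50,216,27,0,0,50,216,27,0,0,50]'; python3 -m inch '[0,0,-20,0,50,0,0,-35,0,50,0,0,-42,0,50,0,0,-48,0,50,0,0,-54,0,50,0,0,-60,0,50,0,0,-66,0,50,0,0,-67,0,50,0,0,-67,0,50]'
```

```text
t: 24.02
tool_pos: [0.593, 0.2419, 0.3449]
orientation: [-2.585, -1.783, 0.006]
force: [0.3, -0.1, -1.8]
opening: 0.0595
gripper_force: 25.0
t: 24.77
tool_pos: [0.5937, 0.2421, 0.28]
orientation: [-2.585, -1.784, 0.001]
force: [0.5, -0.1, -3.0]
opening: 0.0592
gripper_force: 25.0
```

```bash
python3 -m inch '[0,0,0,0,70,0,0,0,0,80,0,0,0,0,80,0,0,0,0,80,0,0,0,0,80,0,0,0,0,80]'; python3 -m inch '[0,0,35,0,80,0,0,75,0,100,0,0,100,0,100,-35,10,100,0,100,-72,24,100,0,100,-110,37,100,0,100,-145,50,90,0,100,-180,60,70,0,100,-195,65,40,0,100,-195,65,20,0,100]'; python3 -m inch '[0,0,-40,0,100,0,0,-80,0,100,0,0,-100,0,100,0,0,-100,0,100,0,0,-100,0,100]'
python3 - <<'E'
from h import *
tin((.3985,.308))
E
```

```text
t: 25.27
tool_pos: [0.594, 0.2422, 0.2807]
orientation: [2.586, 1.784, 0.001]
force: [0.3, -1.0, 0.7]
opening: 0.0746
gripper_force: 0.0
t: 26.1
tool_pos: [0.3958, 0.3084, 0.2994]
orientation: [-2.582, -1.788, -0.001]
force: [0.2, -0.6, -1.1]
opening: 0.0928
gripper_force: 0.0
t: 26.52
tool_pos: [0.3983, 0.3067, 0.1999]
orientation: [-2.586, -1.784, 0.004]
force: [-0.1, 0.7, 1.1]
opening: 0.0929
gripper_force: 0.0
circle [0.396  0.3109] score 49.3 tcp [0.3983 0.3067 0.1999] shift mm [-2.2  4.2]
```

```bash
python3 -m inch '[-2,4,-35,0,100,-2,4,-70,0,100,-2,4,-100,0,100,-2,4,-120,0,100,-2,4,-140,0,100,-2,4,-165,0,100,-2,4,-173,0,100,-2,4,-173,0,100,-2,4,-173,0,100]' 25; python3 -m inch '[0,0,0,0,62,0,0,0,0,55,0,0,0,0,50,0,0,0,0,50,0,0,0,0,50,0,0,0,0,50,0,0,0,0,50]'; python3 -m inch '[0,0,35,0,50,0,0,75,0,50,0,0,115,0,50,0,0,155,0,50,0,0,195,0,50,0,0,235,0,50,0,0,275,0,50,0,0,315,0,50,0,0,320,0,50,0,0,320,0,50]'
```

```text
t: 27.32
tool_pos: [0.3982, 0.3119, 0.0293]
orientation: [2.586, 1.784, 0.003]
force: [-0.3, -0.3, -0.3]
opening: 0.0929
gripper_force: 0.0
t: 27.9
tool_pos: [0.3968, 0.3114, 0.0278]
orientation: [-2.585, -1.784, -0.0]
force: [-2.8, 0.5, 5.3]
opening: 0.0596
gripper_force: 25.0
t: 28.73
tool_pos: [0.3982, 0.3118, 0.3507]
orientation: [2.585, 1.784, 0.009]
force: [-0.2, -0.1, -4.0]
opening: 0.0595
gripper_force: 25.0
```

From (0.397,0.3115) to the axis at (0.5938,0.2423): (+197,−69), then down 67.

```bash
python3 -m inch '[36,-12,0,0,50,72,-25,0,0,50,109,-38,0,0,50,146,-51,0,0,50,175,-61,0,0,50,192,-67,0,0,50,197,-69,0,0,50,197,-69,0,0,50,197,-69,0,0,50]'; python3 -m inch '[0,0,-20,0,50,0,0,-35,0,50,0,0,-42,0,50,0,0,-48,0,50,0,0,-54,0,50,0,0,-60,0,50,0,0,-66,0,50,0,0,-67,0,50,0,0,-67,0,50]'
```

```text
t: 29.48
tool_pos: [0.593, 0.2421, 0.3451]
orientation: [-2.585, -1.783, 0.006]
force: [0.0, 0.7, -3.6]
opening: 0.0594
gripper_force: 25.0
t: 30.23
tool_pos: [0.5937, 0.2421, 0.28]
orientation: [-2.586, -1.784, 0.001]
force: [-0.1, 0.1, -3.4]
opening: 0.0597
gripper_force: 25.0
```

```bash
python3 -m inch '[0,0,0,0,70,0,0,0,0,80,0,0,0,0,80,0,0,0,0,80,0,0,0,0,80,0,0,0,0,80]'; python3 -m inch '[0,0,35,0,80,0,0,75,0,100,0,0,100,0,100,-27,27,100,0,100,-54,54,100,0,100,-82,82,100,0,100,-109,109,90,0,100,-135,135,70,0,100,-148,149,40,0,100,-148,149,20,0,100]'; python3 -m inch '[0,0,-40,0,100,0,0,-80,0,100,0,0,-100,0,100,0,0,-100,0,100,0,0,-100,0,100]'
python3 - <<'E'
from h import *
x,c=tin((.446,.391),f='w10.png')
E
python3 - <<'E'
from h import *
import pickle
c=pickle.load(open('scene.pkl','rb'))
for z in(0,.04,.08,.12): print(z,[ray(c,184.6+a/4.2,134.6+b/4.2,z).round(3) for a,b in((360,150),(458,214),(490,205),(462,76))])
E
```

```text
t: 30.73
tool_pos: [0.5941, 0.2421, 0.2808]
orientation: [2.586, 1.784, 0.001]
force: [0.9, -0.1, -0.1]
opening: 0.0744
gripper_force: 0.0
t: 31.57
tool_pos: [0.4425, 0.3942, 0.2989]
orientation: [-2.58, -1.789, 0.001]
force: [-0.5, -0.4, -0.9]
opening: 0.0929
gripper_force: 0.0
t: 31.98
tool_pos: [0.4452, 0.3907, 0.1996]
orientation: [2.586, 1.784, -0.004]
force: [1.3, 0.4, 0.3]
opening: 0.0931
gripper_force: 0.0
circle [0.449  0.3926] score 47.2 tcp [0.4452 0.3907 0.1996] shift mm [3.8 1.9]
0 [array([0.624, 0.611, 0.   ]), array([0.621, 0.459, 0.   ]), array([0.653, 0.448, 0.   ]), array([0.789, 0.641, 0.   ])]
0.04 [array([0.589, 0.564, 0.04 ]), array([0.587, 0.417, 0.04 ]), array([0.617, 0.407, 0.04 ]), array([0.749, 0.593, 0.04 ])]
0.08 [array([0.554, 0.517, 0.08 ]), array([0.552, 0.376, 0.08 ]), array([0.581, 0.365, 0.08 ]), array([0.708, 0.545, 0.08 ])]
0.12 [array([0.519, 0.47 , 0.12 ]), array([0.517, 0.334, 0.12 ]), array([0.545, 0.324, 0.12 ]), array([0.668, 0.497, 0.12 ])]
```

View pics/w10.png

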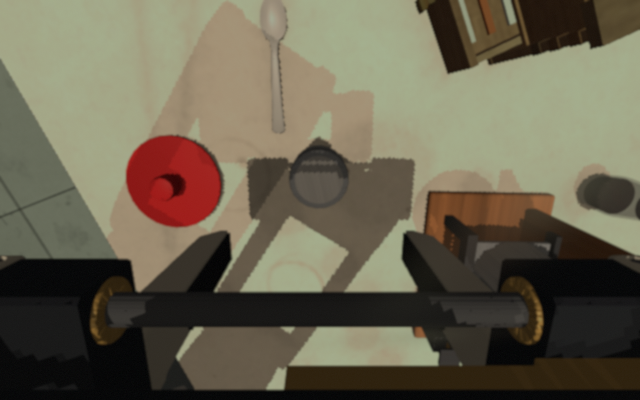

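The last tin is at (320,178) with free room for the fingers. The red lid at (173,180) and the drawer are both clear. I'll grasp it.

```bash
python3 -m inch '[3,2,-35,0,100,3,2,-70,0,100,3,2,-100,0,100,3,2,-120,0,100,3,2,-140,0,100,3,2,-165,0,100,3,2,-172,0,100,3,2,-172,0,100,3,2,-172,0,100]' 25; python3 -m inch '[0,0,0,0,62,0,0,0,0,55,0,0,0,0,50,0,0,0,0,50,0,0,0,0,50,0,0,0,0,50,0,0,0,0,50]'; python3 -m inch '[0,0,35,0,50,0,0,75,0,50,0,0,115,0,50,0,0,155,0,50,0,0,195,0,50,0,0,235,0,50,0,0,275,0,50,0,0,315,0,50,0,0,320,0,50,0,0,320,0,50]'
```

```text
t: 32.78
tool_pos: [0.4503, 0.3941, 0.0307]
orientation: [-2.586, -1.784, -0.004]
force: [1.6, -0.1, -0.2]
opening: 0.0928
gripper_force: 0.0
t: 33.37
tool_pos: [0.449, 0.3933, 0.0288]
orientation: [-2.586, -1.784, -0.0]
force: [-1.6, -0.1, 3.2]
opening: 0.0595
gripper_force: 25.0
t: 34.2
tool_pos: [0.4501, 0.394, 0.3524]
orientation: [-2.586, -1.784, -0.011]
force: [-0.1, 0.5, -2.8]
opening: 0.0597
gripper_force: 25.0
```

```bash
python3 -m inch '[27,-28,0,0,50,54,-56,0,0,50,81,-84,0,0,50,108,-112,0,0,50,130,-135,0,0,50,142,-147,0,0,50,145,-151,0,0,50,145,-151,0,0,50,145,-151,0,0,50]'; python3 -m inch '[0,0,-20,0,50,0,0,-35,0,50,0,0,-42,0,50,0,0,-48,0,50,0,0,-54,0,50,0,0,-60,0,50,0,0,-66,0,50,0,0,-68,0,50,0,0,-68,0,50]'
```

```text
t: 34.95
tool_pos: [0.593, 0.2429, 0.3469]
orientation: [-2.584, -1.784, 0.003]
force: [-0.7, 0.4, -3.3]
opening: 0.0594
gripper_force: 25.0
t: 35.7
tool_pos: [0.5937, 0.2421, 0.2798]
orientation: [-2.585, -1.784, 0.001]
force: [-0.5, 0.1, -2.2]
opening: 0.0594
gripper_force: 25.0
```

```bash
python3 -m inch '[0,0,0,0,70,0,0,0,0,80,0,0,0,0,80,0,0,0,0,80,0,0,0,0,80,0,0,0,0,80]'; python3 -m inch '[0,0,35,0,80,0,0,75,0,80,0,0,110,0,80,0,0,120,0,80,-7,-18,120,0,80,-14,-37,120,0,80,-14,-37,120,0,80,-14,-37,120,0,80]'
python3 - <<'E'
from h import *
for z,r in((.254,.030),(.208,.03),(.262,.034),(.276,.05)): x,c=tin((.593,.242),z=z,r=r)
cv2.imwrite('pics/w11.png',c['image'])
u=[c['image'][v,321].tolist() for v in range(80,200,6)]; print(u)
c=snap('scene','s2.png')
# tins on worktop still?
for p in((.405,.1),(.378,.215),(.397,.311),(.449,.393)): print(c['image'][tuple(pix(c,(*p,.02)).astype(int)[::-1])])
E
```

```text
t: 36.2
tool_pos: [0.5941, 0.2421, 0.2808]
orientation: [2.586, 1.784, 0.001]
force: [0.7, 0.3, -0.5]
opening: 0.0742
gripper_force: 0.0
t: 36.87
tool_pos: [0.5799, 0.2046, 0.4007]
orientation: [2.587, 1.783, 0.001]
force: [-0.3, -0.9, -0.2]
opening: 0.0743
gripper_force: 0.0
circle [0.5918 0.2604] score 50.4 tcp [0.5799 0.2046 0.4007] shift mm [11.9 55.8]
circle [0.5921 0.2396] score 54.0 tcp [0.58   0.2052 0.4004] shift mm [12.1 34.4]
circle [0.5908 0.2381] score 48.8 tcp [0.58   0.2055 0.4001] shift mm [10.8 32.6]
circle [0.5917 0.2394] score 57.9 tcp [0.58   0.2057 0.4   ] shift mm [11.8 33.7]
[[123, 151, 169], [98, 125, 148], [61, 99, 151], [95, 107, 116], [93, 106, 114], [103, 116, 126], [131, 142, 148], [148, 167, 180], [148, 167, 180], [146, 165, 177], [145, 165, 176], [119, 135, 135], [85, 95, 103], [57, 64, 69], [75, 84, 91], [54, 60, 63], [51, 58, 60], [47, 53, 56], [68, 77, 83], [66, 75, 81]]
[ 93 118 131]
[137 173 190]
[169 203 204]
[169 204 205]
```

```bash
python3 -m inch '[-7,-17,0,0,80,-13,-34,0,0,80,-13,-34,0,0,80,-13,-34,0,0,80]'
python3 - <<'E'
from h import *
x,c=tin((.592,.240),z=.276,r=.05)
T=np.eye(4); s=c['s']; T[:3,:3]=cv2.Rodrigues(s['orientation'])[0]; T[:3,3]=s['tool_pos']; W=np.linalg.inv(T@c['mount'])
g=cv2.GaussianBlur(c['image'],(0,0),.8).astype(np.float32); a=np.linspace(0,2*np.pi,120,endpoint=False)
def samp(xy,z,rad):
    P=np.c_[xy[0]+rad*np.cos(a),xy[1]+rad*np.sin(a),np.full(120,z)]
    q=(W[:3,:3]@P.T).T+W[:3,3]; u=(c['K']@q.T).T; u=(u[:,:2]/u[:,2:]).astype(np.float32)
    return cv2.remap(g,u[:,0].reshape(1,-1).copy(),u[:,1].reshape(1,-1).copy(),cv2.INTER_LINEAR)[0]
for z in (.07,.116,.162,.208,.254,.262,.276):
    b=max((np.minimum(np.abs(samp((x[0]+i,x[1]+j),z,.0315)-samp((x[0]+i,x[1]+j),z,.0285)).sum(1),60).mean(),i,j) for i in np.arange(-.005,.0051,.001) for j in np.arange(-.005,.0051,.001))
    print(z,np.round(b,4))
# ascii
e=W[:3,:3]@np.array([x[0],x[1],.262])+W[:3,3]; u=c['K']@e; u=(u[:2]/u[2]).astype(int); print(u)
gr=g.mean(2)
for v in range(u[1]-60,u[1]+61,5): print(' '.join('%3d'%gr[v,k] for k in range(u[0]-60,u[0]+61,5)))
E
```

```text
t: 37.45
tool_pos: [0.567, 0.1712, 0.4005]
orientation: [-2.586, -1.783, -0.001]
force: [-0.6, 1.0, 0.6]
opening: 0.0742
gripper_force: 0.0
circle [0.5912 0.238 ] score 56.5 tcp [0.567  0.1712 0.4005] shift mm [24.2 66.8]
0.07 [ 2.11971e+01 -2.00000e-03 -2.00000e-03]
0.116 [2.642e+01 1.000e-03 0.000e+00]
0.162 [5.24556e+01 4.00000e-03 3.00000e-03]
0.208 [5.16855e+01 5.00000e-03 5.00000e-03]
0.254 [5.98471e+01 3.00000e-03 2.00000e-03]
0.262 [5.69133e+01 4.00000e-03 3.00000e-03]
0.276 [ 5.41939e+01 -2.00000e-03  2.00000e-03]
[313 108]
153 153 154 153 154 159 165 165 164 167 169 157 163 167 170 165 167 181 180 181 181 178  97  99  94
156 153 154 155 153 158 158 151 140 127 127 127 130 128 126 130 149 172 178 180 181 118  72 109 103
154 153 153 153 154 153 134 111 107 127 125 125 127 129 127 128 127 128 149 176 151  31  70 105 107
153 152 152 151 146 122 106 105 108 111 126 125 125 128 127 125 127 126 129 136 150  34  79  98  99
153 153 151 148 122 104 104 105 105 114  98  94  99 111  96 125 127 127 129 131 139 145  84 103  96
154 154 150 130 104 104 104 105 119  61  84 148 160 163 155 1
[... 1238 characters left out ...]

167 181 178 138 112 112 113 105  64  54  54  61  74  70  66  59  57  58  64  60  87 130 111  91 162
180 181 182 168 129 114 113 114 122  99  57  59  58  58  58  65  61  61  60  60  61 101  96  91 164
177 180 181 178 161 126 115 117 116 117 112 117 119  83  74  75  62  62  61  61  58  49  89  92 148
179 181 182 180 169  91 139 117 118 116 115 108  79  77  75  74  62  61  63  58  30  62  93  85  99
181 181 182 182 174  27  50 134 134 116  98  63  64  75  76  75  65  61  46  57  33  44  88  87  97
182 183 183 181 120  32  33  34  58  62  64  69  68  68  69  73  49  33  37  57  59  35  70  72  51
181 184 184 183 109  34  34  55  71  63  65  82  80  82  66  61  43  31  37  57  61  74  81  66  29
```

The numbers show a bright disc about 61 px wide, which matches a tin top at z≈0.254. So all four tins are stacked flat. I'll fetch the lid.

```bash
python3 -m inch '[2,-40,0,5,60,4,-80,0,10,60,6,-120,0,15,60,8,-160,0,21,60,10,-200,0,21,60,12,-240,0,21,60,14,-280,0,21,60,16,-320,0,21,60,18,-360,0,21,60,21,-400,0,21,60]'; python3 -m inch '[0,-35,-30,0,60,0,-49,-70,0,60,0,-49,-110,0,60,0,-49,-150,0,60,0,-49,-200,0,60,0,-49,-200,0,60,0,-49,-200,0,60,0,-49,-200,0,60]'
python3 - <<'E'
from h import *
tin((.588,-.278),z=.014,r=.052); tin((.588,-.278),z=.044,r=.013)
E
```

```text
t: 38.33
tool_pos: [0.5884, -0.2301, 0.4002]
orientation: [-2.216, -2.227, -0.001]
force: [1.1, -0.5, 0.9]
opening: 0.0556
gripper_force: 0.0
t: 39.0
tool_pos: [0.5887, -0.2776, 0.2018]
orientation: [2.216, 2.226, 0.0]
force: [-0.1, -0.3, 0.2]
opening: 0.0561
gripper_force: 0.0
circle [ 0.5888 -0.2823] score 59.9 tcp [ 0.5887 -0.2776  0.2018] shift mm [ 0.  -4.8]
circle [ 0.5656 -0.2535] score 44.5 tcp [ 0.5897 -0.2782  0.2039] shift mm [-24.1  24.7]
```

```bash
python3 -m inch '[0,-4,-40,0,60,0,-4,-80,0,60,0,-4,-120,0,60,0,-4,-150,0,60,0,-4,-170,0,60,0,-4,-177,0,60,0,-4,-177,0,60,0,-4,-177,0,60]' 20; python3 -m inch '[0,0,0,0,20,0,0,0,0,10,0,0,0,0,10,0,0,0,0,10,0,0,0,0,10,0,0,0,0,10,0,0,0,0,10,0,0,0,0,10,0,0,0,0,10]'
```

```text
t: 39.77
tool_pos: [0.5899, -0.2829, 0.0265]
orientation: [2.214, 2.223, 0.002]
force: [1.1, -0.3, -0.1]
opening: 0.0559
gripper_force: 0.0
t: 40.52
tool_pos: [0.5882, -0.282, 0.024]
orientation: [2.217, 2.225, 0.0]
force: [-1.4, 0.9, 6.6]
opening: 0.0256
gripper_force: 20.0
```

```bash
python3 -m inch '[0,0,30,0,10,0,0,70,0,10,0,0,110,0,10,0,0,150,0,10,0,0,190,0,10,0,0,230,0,10,0,0,270,0,10,0,0,310,0,10,0,0,340,0,10,0,0,340,0,10]'; python3 -m inch '[0,40,0,0,10,0,80,0,0,10,0,120,0,0,10,0,160,0,0,10,0,200,0,0,10,0,240,0,0,10,0,280,0,0,10,0,320,0,0,10,0,360,0,0,10,0,400,0,0,10]'; python3 -m inch '[2,40,0,0,10,4,80,0,0,10,5,115,0,0,10,5,123,0,0,10,5,123,0,0,10,5,123,0,0,10,5,123,0,0,10]'
```

```text
t: 41.35
tool_pos: [0.5895, -0.2828, 0.3723]
orientation: [2.209, 2.218, 0.005]
force: [0.7, 0.4, 0.3]
opening: 0.0257
gripper_force: 20.0
t: 42.18
tool_pos: [0.5872, 0.12, 0.3621]
orientation: [-2.217, -2.225, 0.002]
force: [0.5, -0.5, -1.4]
opening: 0.0259
gripper_force: 20.0
t: 42.77
tool_pos: [0.5931, 0.2396, 0.3629]
orientation: [2.218, 2.224, -0.002]
force: [-0.2, -0.2, -1.0]
opening: 0.0256
gripper_force: 20.0
```

Seated TCP is 0.267+0.024=0.291. I'll descend to about 0.294, then ease down.

```bash
python3 -m inch '[0,1,-25,0,10,0,1,-45,0,10,0,1,-55,0,10,0,1,-60,0,10,0,1,-64,0,10,0,1,-68,0,10,0,1,-69,0,10,0,1,-69,0,10]'; python3 -m inch '[0,0,-1,0,10,0,0,-2,0,10,0,0,-3,0,10,0,0,-3,0,10]'
```

```text
t: 43.43
tool_pos: [0.5932, 0.242, 0.2951]
orientation: [2.217, 2.225, 0.001]
force: [0.9, -0.1, -1.2]
opening: 0.0253
gripper_force: 20.0
t: 43.77
tool_pos: [0.5929, 0.2423, 0.2914]
orientation: [-2.217, -2.226, 0.0]
force: [0.3, -0.5, -1.1]
opening: 0.0255
gripper_force: 20.0
```

```bash
python3 -m inch '[0,0,-1,0,10,0,0,-2,0,10,0,0,-2,0,10]'; python3 -m inch '[0,0,-1,0,10,0,0,-1,0,10]'
```

```text
t: 44.02
tool_pos: [0.593, 0.2422, 0.291]
orientation: [2.217, 2.225, 0.002]
force: [-2.9, -0.4, 5.6]
opening: 0.0256
gripper_force: 20.0
t: 44.18
tool_pos: [0.593, 0.2423, 0.291]
orientation: [2.216, 2.225, 0.003]
force: [-4.9, -1.1, 10.4]
opening: 0.0256
gripper_force: 20.0
```

Contact came exactly at the seated height. I'll release, rise and check.

```bash
python3 -m inch '[0,0,1,0,10,0,0,1,0,25,0,0,1,0,40,0,0,1,0,60,0,0,1,0,60,0,0,1,0,60,0,0,1,0,60]'; python3 -m inch '[0,0,10,0,60,0,0,30,0,60,0,0,70,0,60,0,0,110,0,60,-15,-25,110,0,60,-15,-40,110,0,60,-15,-40,110,0,60,-15,-40,110,0,60]'
python3 - <<'E'
from h import *
import pickle
for z,r in ((.281,.052),(.287,.052),(.311,.013)): x,c=tin((.592,.240),z=z,r=r)
cs=snap('scene','s3.png'); a0=cv2.imread('pics/scene0.png'); 
d=cv2.absdiff(a0,cs['image']).max(2)
for n,(u,v) in dict(lid=(326,152),honey=(465,250),jam=(428,329),shaker=(349,186)).items(): print(n,(d[v-14:v+14,u-9:u+9]>30).mean().round(3))
E
```

```text
t: 44.77
tool_pos: [0.5929, 0.2421, 0.289]
orientation: [-2.217, -2.225, 0.001]
force: [-0.1, -0.1, 0.0]
opening: 0.0532
gripper_force: 0.0
t: 45.43
tool_pos: [0.5778, 0.2013, 0.3987]
orientation: [-2.218, -2.223, 0.002]
force: [-0.2, -0.0, 0.1]
opening: 0.0559
gripper_force: 0.0
circle [0.594  0.2425] score 55.8 tcp [0.5778 0.2013 0.3987] shift mm [16.2 41.1]
circle [0.5933 0.2422] score 55.4 tcp [0.5776 0.2019 0.3981] shift mm [15.7 40.3]
circle [0.5905 0.2422] score 44.2 tcp [0.5776 0.2022 0.3979] shift mm [12.9 40. ]
lid 0.317
honey 0.0
jam 0.0
shaker 0.002
```

```bash
python3 -c "
from plant import job
print(job.close_job())"
```

```text
the job is handed in; nothing more can be done
None
```

I handed the job in at about 45 s. The gate was shut and its catch was seen sprung behind the tooth before any tin went in. All four tins are stacked in the tube, the lid is back at its seated height and centred on the mouth, and the three jars did not move.

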